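Put the rasped last forepart away in the bench drawer

ROBOT

A 7-joint arm with a two-finger parallel gripper is mounted at the origin on the work surface. World frame = base frame: x ahead of the robot, y to its left, z up, the work surface at z = 0. Lengths are in m, angles in rad, forces in N, time in s.
With the tool pointing down it reaches from about 0.425 to 0.925 m from the base axis. Payload 6.8 kg.
Tool frame: the origin (TCP) lies midway between the tips of the shut fingers; the grasp point (between the pads) lies 19 mm behind it; y points along the fingers, x is the direction in which the jaws open and shut, and the axes are right-handed (so a half turn about y gives the same grasp; the last joint's range is limited). The gripper opens to 88 mm and grips with 3 to 60 N. Pads are 20 mm wide; open, the fingers measure 115 mm over their backs; the gripper's body (75 mm by 178 mm) begins 61 mm behind the grasp point.
Start: joints at [-1.233, 0.477, 0.022, 1.555, -0.011, 1.109, -0.083], TCP at [0.291, 0.609, 0.223] pointing down, gripper open.
Joint ranges: [-2.96, 2.96], [-0.34, 2.1], [-1.41, 1.46], [0.24, 2.44], [-1.37, 4.51], [0.17, 1.92], [-2.96, 2.96]. Speed limits (rad/s): [2.39, 2.39, 3.14, 3.14, 3.14, 3.14, 3.14].

INTERFACE

Orientations are given as a unit quaternion [x, y, z, w].
In Python, from rig import ctrl gives the robot as it stands.
- The arm moves only by the tool arm_command, never from a script. Its argument "moves" is a list of rows, each an object with "linear": the shift along the tool's x, y, z in mm, a list of three; "roll": the turn about the tool's y in rad. A call has 1 to 8 rows; each row shifts and turns the pose as measured when the row begins, along the tool's axes as they then stand; what a row does not reach is not made up. A row lasts 1/12 s, in which the tool goes at most 41.7 mm and 7.16 degrees, less where a joint would pass 70% of its speed; a pose out of reach is approached as far as the arm can. A call with a gripper value outside its range is refused whole. "jaw" is the finger opening in mm, from 0 to 87.8, set as the call begins (left out, the last holds). The fingers move at their own pace and stop on an object; "force" is the grip in N (left out, the last holds). Time passes only in rows, so rows that do not move let the fingers close. It gives the time, the measured TCP pose, the force and the opening at its end, in the units of the state.
- ctrl.read_state(): the state, without advancing time (a new reading comes with each control period).
- ctrl.camera(name): name is "scene" or "side" or "wrist"; returns (picture, depth): 400x640x3 uint8, red, green, blue; 400x640 float32, m along the optical axis (not along the pixel's ray), 0 where there is no reading.
- ctrl.camera_info(name): a dict with "fov_y" (degrees; the focal length in pixels is half the picture's height over the tangent of half this angle, whatever the lens; pixels are square), "cx", "cy" (the principal point, pixels), "position" and "rotation" of the camera in the world; the wrist camera has in their place "mount" (4x4, takes a point from camera to tool coordinates, whose origin is the TCP and whose axes are the tool frame's). Camera axes: x right, y up, looking along -z (the intrinsics and any distortion apply to the point x, -y, -z); pixel columns grow to the right and rows downward; lengths in m; the calibration is good to about 2 mm. A picture is of the moment at which its call begins: read the wrist's pose just before it. camera_info takes no time and is no camera call.
- ctrl.sign_off(): hands the job in, once; it reports no verdict.
The state is a dict: "clock": time; "joint_pos": joint angles; "qd": joint speeds; "tau": joint torques, N m; "position": TCP position; "eef_rot": TCP orientation; "force": force on the tool from outside, world axes, zero at the start; "ft_torque": the same for the moment, N m; "opening": opening from 0.0 (shut) to 1.0 (fully open).
Only numpy, scipy, OpenCV 4.12 (cv2) and the standard library are available. Lean on these libraries where they do the work, as an engineer would, in place of code of your own. Each camera call takes 0.05 s, during which the arm holds its last target. There are 200 camera calls.

TASK

Pull the blue bench drawer well open by its upright wooden pull, lower the green last forepart gently into the drawer so that it rests on its sole on the drawer floor, let go of it, then push the drawer fully shut. Leave the wooden forepart, the jar and the rasp where they are.

Things in the scene. Friction and masses are not known exactly. Their poses are not given: they have to be found in the camera images.
- cabinet: Grey cabinet fixed to bench, 300 (x) x 320 (y) x 245 mm high, one blue drawer. Origin: at bench height under the middle of the drawer face, which looks to its -x. Its 10 mm steel top (underside at 235 mm) overhangs face and pull by 44 mm, so take the pull from the front, tool tilted 30 to 45 degrees, fingers down and towards the face. Open by d, d - 65 mm of the inside is clear of the overhang.
- drawer (a joint): How far the drawer is pulled out, in m, along the cabinet's own -x: 0 shut, 0.22 end stop; may start slightly ajar. Its plywood box is 264 (x) x 284 (y) x 85 mm high outside, walls and floor 6 mm, open on top. Inside, the near wall's inner face is 57 mm behind the handle point (+x), the floor 70 mm below it, the rim 9 mm above it. The blue front, 15 mm thick, rises 45 mm above the handle point.
- handle (a point): Centre of the drawer's pull: an upright pale wooden bar 20 wide (y), 14 deep (x), 64 mm tall, midway across the drawer. The point is 36 mm in front of the drawer face, 185 mm above the bench, 50 mm below the underside of the overhanging top. Two 10 mm steel stems join the bar to the face 24 mm above and below the point. Axes as the cabinet's; moves with the drawer.
- form_green: Green forepart of a shoe last, to be put away: rounded, along its own x, 104 mm long, 54 wide, 54 high, tapering to a toe at x = +54 mm; flat cream heel face at x = -50 mm. Full 54 mm wide from x = -30 to 0, 44 mm at x = +28. Origin: on its underside (narrow dark sole 34 mm wide), z up. 0.15 to 0.3 kg. Starts lying across the rasping pad.
- form_wood: Pale wooden forepart of the same shape and size with a dark heel face, on the same pad; to be left alone. Same origin and axes.
- pad: Rasping pad fixed to the bench: wooden board 290 x 160 x 12 mm with a black rubber cushion 270 (x) x 140 (y) on it, top at 40 mm. Origin: centre of the underside.
- jar: Jar with a yellow cap, 68 mm across, about 90 mm high, standing on the bench; to be left alone. Origin: centre of its underside.
- rasp: Rasp with a wooden handle, 230 mm long, up to 26 mm high, lying on the bench along its own x; to be left alone. Origin: under its middle, at bench height.
Mind the look-alikes: they are no part of the job. What is meant by the form_green is not orange or purple, and is the smaller of those in its own colour.

How it is judged:
By the outcome, as a careful person would: the job done as asked, in the order asked, and still so for the second after the job is handed in, with the robot touching nothing.
It also fails if it takes over 72 s, if anything falls off the work surface, if the arm or the gripper's body presses on something with over 40 N, if the wrist force passes 120 N, or if a joint passes its speed limit or range.

## Working session

There is one attempt and no reset: what is moved stays moved. The work goes in short steps, Python scripts to look and compute and a tool call to move; the robot and the scene stay as the last step left them, time stands still between calls to the robot, and variables do not carry over. Pictures are saved under pics/ and viewed, about 8 in all and at most 12, crops included, and the job is handed in when it is done.

Besides the shell and the picture viewer there is one more tool, called after ">>>" as name(argument=value, ...) on one line, values as JSON. arm_command: Moves the arm, as the interface text tells. Its arguments: {"type":"object","properties":{"moves":{"type":"array"},"jaw":{"type":"number"},"force":{"type":"number"}},"required":["moves"]}

```bash
ls; mkdir -p pics; cat > h.py <<'E'
import numpy as np, cv2
from rig import ctrl
from scipy.spatial.transform import Rotation as R
def cloud(n):
    s=ctrl.read_state(); im,d=ctrl.camera(n); i=ctrl.camera_info(n)
    f=200/np.tan(np.radians(i['fov_y'])/2)
    v,u=np.mgrid[0:400,0:640]
    x=(u-i['cx'])/f; y=(v-i['cy'])/f
    dist=i.get('distortion')
    if dist is not None and np.any(np.array(dist)):
        p=cv2.undistortPoints(np.stack([u,v],-1).reshape(-1,1,2).astype(float),np.array([[f,0,i['cx']],[0,f,i['cy']],[0,0,1]]),np.array(dist,float)).reshape(400,640,2); x,y=p[...,0],p[...,1]
    P=np.stack([x*d,-y*d,-d],-1)
    if 'mount' in i:
        M=np.array(i['mount']); P=P@M[:3,:3].T+M[:3,3]
        P=P@R.from_quat(s['eef_rot']).as_matrix().T+np.array(s['position'])
    else: P=P@np.array(i['rotation']).reshape(3,3).T+np.array(i['position'])
    P[d==0]=np.nan
    return im,P
def save(n,im): cv2.imwrite('pics/'+n+'.png',im[...,::-1])
E
python3 - <<'E'
from h import *
print(ctrl.read_state())
A=[]
for n in('scene','side'):
    print({k:v for k,v in ctrl.camera_info(n).items()})
    im,P=cloud(n); np.savez(n+'0.npz',im=im,P=P); save(n+'0',im)
print(ctrl.camera_info('wrist'))
E
```

```text
pics
{'clock': 0.0, 'joint_pos': array([-1.23308372,  0.47779475,  0.02235059,  1.55641886, -0.01147316,
        1.10929471, -0.08310902]), 'qd': array([-1.30698245e-03, -2.89434249e-04,  3.15180744e-04,  8.40498338e-04,
        2.21466065e-04,  2.47659294e-05, -7.32077883e-04]), 'tau': array([-1.23350878e-04, -5.82835758e+01,  1.53468847e+00, -2.72606832e+01,
       -5.42603340e-02,  1.69813045e-02,  1.85378367e-04]), 'position': array([0.29082686, 0.60848292, 0.2216993 ]), 'eef_rot': array([ 0.59854276,  0.3765995 , -0.37760345, -0.59777505]), 'force': array([ 0.55307585, -0.20225377,  0.30178623]), 'ft_torque': array([ 0.0103868 ,  0.0164544 , -0.04534908]), 'opening': 1.0010428425143083}
{'fov_y': 46.818483222211924, 'cx': 320.52204322566865, 'cy': 206.5916028942073, 'position': array([1.09440338, 0.80237614, 1.05978523]), 'rotation': array([0.13624216, 0.37585496, 0.86633777, 0.2993827 ])}Traceback (most recent call last):
  File "<stdin>", line 6, in <module>
  File "h.py", line 16, in cloud
    else: P=P@np.array(i['rotation']).reshape(3,3).T+np.array(i['position'])
              ~~~~~~~~~~~~~~~~~~~~~~~~~~~~~~~^^^^^
ValueError: cannot reshape array of size 4 into shape (3,3)
```

```bash
sed -i "s/np.array(i\['rotation'\]).reshape(3,3)/R.from_quat(i['rotation']).as_matrix()/" h.py
python3 - <<'E'
from h import *
for n in('scene','side'):
    im,P=cloud(n); np.savez(n+'0.npz',im=im,P=P); save(n+'0',im)
    b=P[np.abs(P[...,2])<.01]; print(n,len(b),np.median(b[:,2]))
print({k:v for k,v in ctrl.camera_info('side').items()})
print(ctrl.camera_info('wrist'))
E
```

```text
scene 112513 0.000707469698633334
side 103848 0.00036264519181017363
{'fov_y': 57.88428262709573, 'cx': 318.2222889992662, 'cy': 198.5675445042345, 'position': array([ 0.4344839 , -0.85329681,  0.63786404]), 'rotation': array([ 0.50190974, -0.02038715, -0.03803793,  0.86384263])}
{'fov_y': 70.14717134176217, 'cx': 324.1754649588547, 'cy': 196.8754351868908, 'mount': array([[ 9.99999990e-01,  1.08266459e-04,  8.64977193e-05,
         1.45545244e-03],
       [ 5.32404649e-05,  2.76119721e-01, -9.61123248e-01,
        -1.62277554e-01],
       [-1.27941137e-04,  9.61123243e-01,  2.76119712e-01,
         7.48924398e-02],
       [ 0.00000000e+00,  0.00000000e+00,  0.00000000e+00,
         1.00000000e+00]])}
```

View pics/scene0.png

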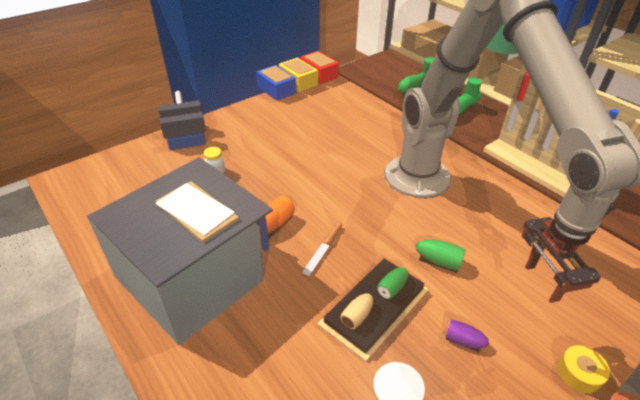

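View pics/side0.png

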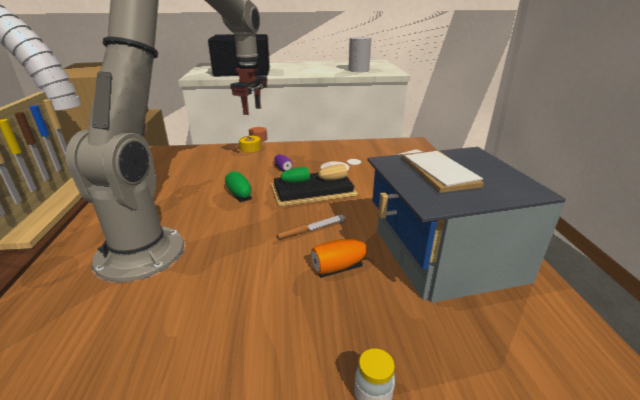

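The smaller green forepart lies on the pad (scene px 393,282; side px 296,174), and the larger green one is a look-alike on the bench (scene 440,253). The drawer's pull is at side px (383,205), and the drawer looks slightly ajar. Next I measure these.

```bash
cat > m.py <<'E'
from h import *
D={n:np.load(n+'0.npz') for n in('scene','side')}
def hsv(im): return cv2.cvtColor(im,cv2.COLOR_RGB2HSV)
for n in D:
    im,P=D[n]['im'],D[n]['P']; H=hsv(im); z=P[...,2]
    m=(z>.235)&(z<.251)&(P[...,0]>.4)&(P[...,1]<.25)&(P[...,1]>-.8)
    mm=cv2.morphologyEx(m.astype(np.uint8),cv2.MORPH_OPEN,np.ones((3,3)))
    k,l,st,c=cv2.connectedComponentsWithStats(mm); j=1+np.argmax(st[1:,4]); q=P[l==j]
    r=cv2.minAreaRect((q[:,:2]*1000).astype(np.float32)); print(n,'top',r,np.median(q[:,2]),len(q)); print(cv2.boxPoints(r).round(0).tolist())
    g=(H[...,0]>45)&(H[...,0]<80)&(H[...,1]>100)&(z>.01)&(z<.13)&(P[...,0]>.25)
    k,l,st,c=cv2.connectedComponentsWithStats(g.astype(np.uint8))
    for j in range(1,k):
        if st[j,4]>60:
            q=P[l==j]; r=cv2.minAreaRect((q[:,:2]*1000).astype(np.float32)); print(' green',st[j],c[j].round(),r,'z',np.percentile(q[:,2],[1,50,99]).round(3))
    # blue front
    b=(H[...,0]>100)&(H[...,0]<125)&(H[...,1]>120)&(z>.08)&(z<.24)&(P[...,0]>.45)&(P[...,1]<.2)
    q=P[b]; 
    if len(q)>50:
        print(' blue',len(q),np.percentile(q,[2,50,98],axis=0).round(3).tolist())
        xy=q[:,:2]; cc=np.median(xy,0); u,s,vt=np.linalg.svd(xy-cc,full_matrices=False); print(cc,vt[0],np.percentile((xy-cc)@vt[1],[2,98]))
im,P=D['side']['im'],D['side']['P']
for v in range(190,222,3): print(v,[(u,*P[v,u].round(3).tolist()) for u in (380,382,384,386)])
im,P=D['scene']['im'],D['scene']['P']
m=(abs(P[...,2]-.04)<.006)&(P[...,0]>.3)
k,l,st,c=cv2.connectedComponentsWithStats(m.astype(np.uint8)); j=1+np.argmax(st[1:,4]);q=P[l==j];print('pad',cv2.minAreaRect((q[:,:2]*1000).astype(np.float32)),len(q))
E
python3 m.py; python3 -c "
import cv2
a=cv2.imread('pics/side0.png')[140:300,340:560];b=cv2.imread('pics/scene0.png')[230:360,310:480]
cv2.imwrite('pics/c1.png',cv2.hconcat([cv2.resize(a,(400,500),interpolation=2),cv2.resize(b,(400,500),interpolation=2)]))"
```

```text
scene top ((836.169677734375, -83.4825439453125), (347.3822021484375, 326.8707580566406), 8.190155982971191) 0.2456866596399947 9821
[[641.0, 54.0], [688.0, -270.0], [1031.0, -221.0], [985.0, 103.0]]
 green [417 240  42  29 658] [436. 253.] ((270.68414306640625, 322.5447692871094), (43.531593322753906, 128.17877197265625), 2.971072196960449) z [0.029 0.056 0.075]
 green [377 268  31  30 483] [394. 280.] ((446.02935791015625, 316.3833923339844), (106.2095718383789, 66.62950897216797), 12.379894256591797) z [0.041 0.089 0.096]
side top ((839.4098510742188, -83.60476684570312), (347.097412109375, 322.49456787109375), 8.689236640930176) 0.24532069405859575 7264
[[643.0, 50.0], [692.0, -269.0], [1035.0, -217.0], [987.0, 102.0]]
 green [280 167  30  16 362] [296. 175.] ((441.4387512207031, 317.3569030761719), (58.9876823425293, 118.43712615966797), 70.85397338867188) z [0.046 0.076 0.095]
 green [238 173  13  26 243] [243. 187.] ((271.3944396972656, 302.1966247558594), (41.92915725708008, 110.42554473876953), 0.2770371437072754) z [0.012 0.055 0.073]
 blue 1994 [[0.672, -0.26, 0.111], [0.7
[... 838 characters left out ...]
0, 0.649, -0.111, 0.179), (382, 0.652, -0.12, 0.184), (384, 0.657, -0.12, 0.183), (386, 0.662, -0.119, 0.183)]
211 [(380, 0.649, -0.114, 0.172), (382, 0.653, -0.118, 0.174), (384, 0.658, -0.119, 0.174), (386, 0.663, -0.117, 0.173)]
214 [(380, 0.65, -0.112, 0.162), (382, 0.653, -0.12, 0.167), (384, 0.658, -0.121, 0.167), (386, 0.665, -0.112, 0.161)]
217 [(380, 0.694, 0.033, 0.058), (382, 0.654, -0.118, 0.157), (384, 0.659, -0.119, 0.157), (386, 0.684, -0.055, 0.115)]
220 [(380, 0.694, 0.031, 0.049), (382, 0.695, 0.016, 0.058), (384, 0.697, 0.003, 0.067), (386, 0.699, -0.009, 0.074)]
pad ((513.096435546875, 322.90203857421875), (272.94610595703125, 141.99803161621094), 10.349947929382324) 3085
```

View pics/c1.png

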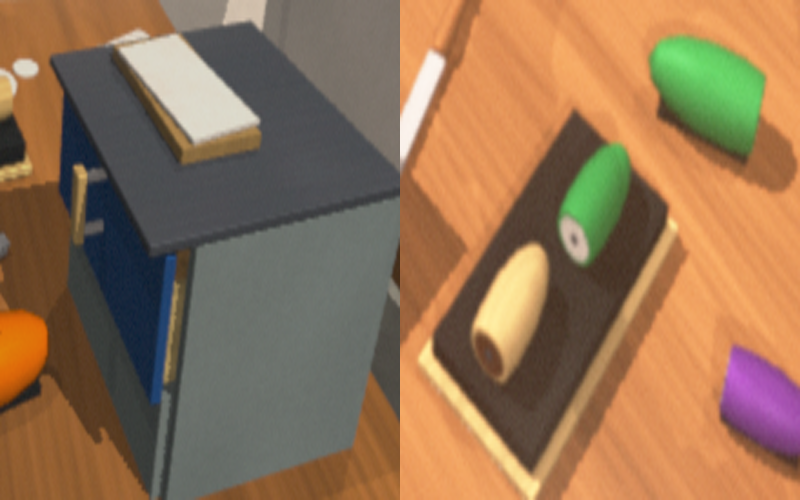

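```bash
python3 - <<'E'
from h import *
s=ctrl.read_state(); M=R.from_quat(s['eef_rot']).as_matrix(); print('tool axes cols\n',M.round(4))
im,P=cloud('wrist'); np.savez('wrist0.npz',im=im,P=P); save('w0',im)
D=np.load('scene0.npz');I=D['im'];Q=D['P']
# anything above top (clipboard) in cabinet frame
t=np.radians(8.4);e=np.array([np.cos(t),np.sin(t)]);n=np.array([-e[1],e[0]])
fm=np.array([.668,-.1085])
m=(Q[...,2]>.253)&(Q[...,2]<.35)&(Q[...,0]>.6)&(abs(Q[...,1])<.4)
q=Q[m];a=(q[:,:2]-fm)@e;b=(q[:,:2]-fm)@n;print('board u',np.percentile(a,[1,99]),'v',np.percentile(b,[1,99]),'z',q[:,2].max(),len(q))
k=(b>-.1)&(b<.1); print('near pull u min',a[k].min() if k.any() else None)
H=cv2.cvtColor(im,cv2.COLOR_RGB2HSV)
g=(H[...,0]>45)&(H[...,0]<80)&(H[...,1]>100)&(P[...,2]>.03)&(P[...,2]<.13)
k,l,st,c=cv2.connectedComponentsWithStats(g.astype(np.uint8))
for j in range(1,k):
    if st[j,4]>60:
        q=P[l==j];print(st[j],c[j],cv2.minAreaRect((q[:,:2]*1000).astype(np.float32)),np.percentile(q[:,2],[1,99]))
E
```

```text
tool axes cols
 [[ 4.311e-01 -5.000e-04 -9.023e-01]
 [ 9.023e-01 -1.300e-03  4.311e-01]
 [-1.400e-03 -1.000e+00 -1.000e-04]]
board u [0.0882584  0.19840394] v [-0.06726328  0.13030904] z 0.2670623194471453 2490
near pull u min 0.08510493030218205
[  73  191   87   71 3427] [113.73854683 234.62678728] ((244.93333435058594, 333.19073486328125), (67.52981567382812, 103.63107299804688), 27.251100540161133) [0.03552265 0.07433118]
[200 353  20  15 159] [208.68553459 362.33962264] ((459.1634216308594, 351.3520202636719), (30.017648696899414, 7.830366134643555), 17.517292022705078) [0.05131958 0.07669965]
```

View pics/w0.png

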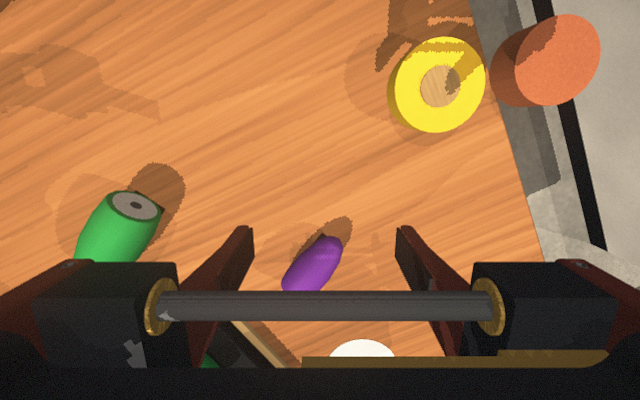

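>>> arm_command(moves=[{"linear":[0,-12,0],"roll":-0.119},{"linear":[0,-12,0],"roll":-0.119},{"linear":[0,-12,0],"roll":-0.119},{"linear":[0,-12,0],"roll":-0.119},{"linear":[0,-12,0],"roll":-0.117},{"linear":[0,0,0],"roll":0}], jaw=87, force=30)

```text
clock: 0.7
position: [0.29, 0.6072, 0.2812]
eef_rot: [-0.455, -0.539, 0.544, 0.453]
force: [0.4, 0.1, -0.0]
opening: 0.992
```

>>> arm_command(moves=[{"linear":[-39,0,-9],"roll":0.022},{"linear":[-39,0,-9],"roll":0},{"linear":[-39,0,-9],"roll":0},{"linear":[-39,0,-9],"roll":0},{"linear":[-39,0,-9],"roll":0},{"linear":[-39,0,-9],"roll":0},{"linear":[-39,0,-9],"roll":0},{"linear":[-39,0,-9],"roll":0}])

```text
clock: 1.37
position: [0.4022, 0.3057, 0.2747]
eef_rot: [-0.463, -0.529, 0.537, 0.466]
force: [1.1, 0.4, 0.2]
opening: 0.989
```

>>> arm_command(moves=[{"linear":[-39,0,-9],"roll":0},{"linear":[-39,0,-9],"roll":0},{"linear":[-39,0,-9],"roll":0},{"linear":[-39,0,-9],"roll":0},{"linear":[-39,0,-9],"roll":0},{"linear":[-39,0,-9],"roll":0},{"linear":[-39,0,-9],"roll":0}])

```text
clock: 1.95
position: [0.4971, 0.0301, 0.2715]
eef_rot: [-0.471, -0.522, 0.53, 0.475]
force: [1.4, 0.6, 0.2]
opening: 0.994
```

```bash
cat > rel.py <<'E'
import sys
from h import *
def rel(tx,ty,tz,bear=None):
    s=ctrl.read_state(); M=R.from_quat(s['eef_rot']).as_matrix()
    b=np.degrees(np.arctan2(M[1,0],M[0,0]))
    print('pos',s['position'].round(4),'xbear',b.round(2),'ydir',M[:,1].round(4),'F',s['force'].round(1),'op',round(s['opening']*87.8,1),'t',s['clock'])
    print('shift mm',((np.array([tx,ty,tz])-s['position'])@M*1000).round(1), 'roll',None if bear is None else np.radians(b-bear).round(3))
if __name__=='__main__': rel(*map(float,sys.argv[1:]))
E
python3 rel.py 0.587 -0.119 0.28 98.5
```

```text
pos [0.4971 0.0301 0.2715] xbear 96.08 ydir [-0.0127 -0.0048 -0.9999] F [1.4 0.6 0.2] op 87.3 t 1.95
shift mm [-157.9   -8.9  -73.5] roll -0.042
```

>>> arm_command(moves=[{"linear":[-32,0,-15],"roll":-0.008},{"linear":[-32,0,-15],"roll":-0.008},{"linear":[-32,0,-15],"roll":-0.008},{"linear":[-32,0,-15],"roll":-0.008},{"linear":[-32,0,-15],"roll":-0.01},{"linear":[0,0,0],"roll":0}])

```text
clock: 2.45
position: [0.5905, -0.139, 0.2676]
eef_rot: [-0.469, -0.522, 0.533, 0.472]
force: [0.2, -1.0, 0.3]
opening: 0.992
```

```bash
python3 rel.py 0.587 -0.119 0.186 98.5; python3 - <<'E'
from h import *
im,P=cloud('side'); np.savez('side1.npz',im=im,P=P)
cv2.imwrite('pics/s1.png',cv2.resize(im[60:260,250:570],None,fx=2.4,fy=2.4)[...,::-1])
for v in range(196,218,3): print(v,[(u,*P[v,u].round(3).tolist()) for u in (380,382,384,386)])
E
```

```text
pos [ 0.5905 -0.139   0.2676] xbear 96.53 ydir [-0.014  -0.0088 -0.9999] F [ 0.2 -1.   0.3] op 87.1 t 2.45
shift mm [20.8 81.4 -0. ] roll -0.034
196 [(380, 0.648, -0.104, 0.208), (382, 0.65, -0.114, 0.214), (384, 0.653, -0.121, 0.218), (386, 0.659, -0.118, 0.216)]
199 [(380, 0.649, -0.105, 0.201), (382, 0.65, -0.117, 0.207), (384, 0.654, -0.12, 0.209), (386, 0.66, -0.118, 0.208)]
202 [(380, 0.649, -0.108, 0.194), (382, 0.65, -0.119, 0.2), (384, 0.655, -0.121, 0.201), (386, 0.66, -0.12, 0.2)]
205 [(380, 0.649, -0.11, 0.186), (382, 0.651, -0.118, 0.191), (384, 0.656, -0.12, 0.192), (386, 0.661, -0.119, 0.191)]
208 [(380, 0.649, -0.111, 0.179), (382, 0.652, -0.119, 0.183), (384, 0.657, -0.119, 0.183), (386, 0.661, -0.12, 0.183)]
211 [(380, 0.65, -0.111, 0.17), (382, 0.652, -0.121, 0.176), (384, 0.658, -0.119, 0.174), (386, 0.663, -0.119, 0.174)]
214 [(380, 0.65, -0.114, 0.163), (382, 0.653, -0.119, 0.166), (384, 0.658, -0.12, 0.167), (386, 0.665, -0.113, 0.162)]
217 [(380, 0.693, 0.033, 0.058), (382, 0.654, -0.12, 0.158), (384, 0.659, -0.119, 0.157), (386, 0.685, -0.053, 0.114)]
```

View pics/s1.png

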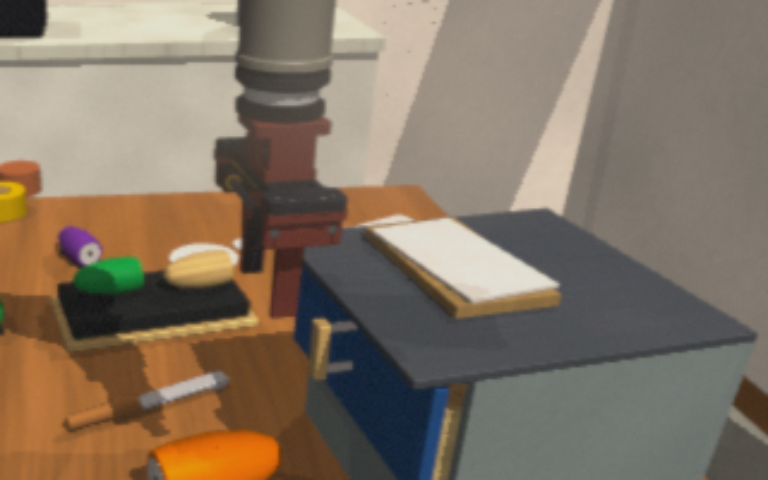

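>>> arm_command(moves=[{"linear":[7,27,0],"roll":-0.012},{"linear":[7,27,0],"roll":-0.012},{"linear":[6,27,0],"roll":-0.012},{"linear":[0,0,0],"roll":0},{"linear":[0,0,0],"roll":0}])

```text
clock: 2.92
position: [0.5842, -0.1128, 0.1827]
eef_rot: [-0.461, -0.529, 0.538, 0.467]
force: [-0.2, -0.3, 0.5]
opening: 0.99
```

```bash
python3 rel.py 0.650 -0.1105 0.187 98.5
```

```text
pos [ 0.5842 -0.1128  0.1827] xbear 97.96 ydir [-0.0157 -0.0049 -0.9999] F [-0.2 -0.3  0.5] op 86.9 t 2.9167
shift mm [ -6.9  -5.3 -65.4] roll -0.009
```

>>> arm_command(moves=[{"linear":[-3,-3,-22],"roll":-0.009},{"linear":[-2,-1,-22],"roll":0},{"linear":[-2,-1,-14],"roll":0},{"linear":[0,0,-4],"roll":0},{"linear":[0,0,0],"roll":0}])

```text
clock: 3.33
position: [0.6485, -0.1079, 0.1929]
eef_rot: [-0.46, -0.531, 0.538, 0.466]
force: [-0.6, -0.9, -0.2]
opening: 0.989
```

```bash
python3 rel.py 0.650 -0.1105 0.187 98.5;  python3 - <<'E'
from h import *
im,P=cloud('side')
cv2.imwrite('pics/s2.png',cv2.resize(im[80:250,300:500],None,fx=3,fy=3)[...,::-1])
E
```

```text
pos [ 0.6485 -0.1079  0.1929] xbear 98.22 ydir [-0.0129 -0.0034 -0.9999] F [-0.6 -0.9 -0.2] op 86.9 t 3.3333
shift mm [-2.8  5.9 -1.2] roll -0.005
```

View pics/s2.png

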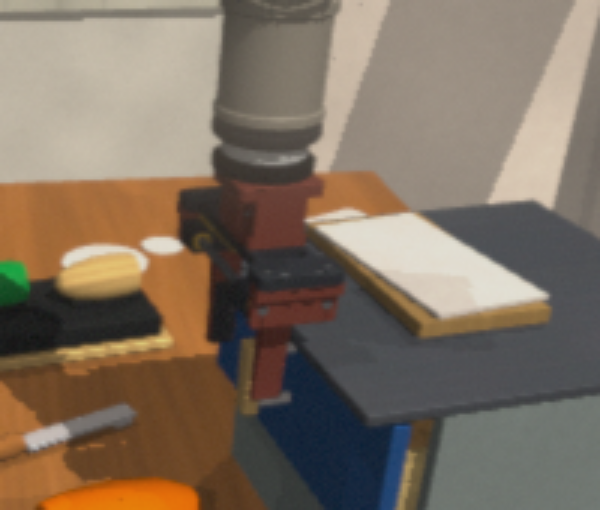

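```bash
python3 - <<'E'
from h import *
im,P=cloud('side')
for v in (186,192,198,204,208,211): print(v,[(u,*(P[v,u]*1000).round().tolist()) for u in range(378,398,2)])
s=ctrl.read_state(); M=R.from_quat(s['eef_rot']).as_matrix()
i=ctrl.camera_info('side');f=200/np.tan(np.radians(i['fov_y'])/2)
p=R.from_quat(i['rotation']).as_matrix().T@(s['position']+M@[-.044,0,0]-i['position']); print(i['cx']-f*p[0]/p[2],i['cy']+f*p[1]/p[2])
E
```

```text
186 [(378, 654.0, -59.0, 212.0), (380, 676.0, 2.0, 179.0), (382, 628.0, -183.0, 278.0), (384, 631.0, -189.0, 281.0), (386, 634.0, -193.0, 283.0), (388, 639.0, -189.0, 281.0), (390, 644.0, -189.0, 280.0), (392, 649.0, -188.0, 280.0), (394, 654.0, -185.0, 278.0), (396, 658.0, -187.0, 279.0)]
192 [(378, 675.0, 11.0, 155.0), (380, 677.0, -0.0, 162.0), (382, 678.0, -15.0, 169.0), (384, 680.0, -27.0, 176.0), (386, 645.0, -160.0, 250.0), (388, 649.0, -164.0, 252.0), (390, 653.0, -163.0, 251.0), (392, 658.0, -163.0, 251.0), (394, 663.0, -161.0, 250.0), (396, nan, nan, nan)]
198 [(378, 676.0, 10.0, 137.0), (380, 648.0, -106.0, 204.0), (382, 650.0, -116.0, 210.0), (384, 654.0, -119.0, 211.0), (386, 645.0, -166.0, 238.0), (388, 650.0, -162.0, 236.0), (390, 656.0, -161.0, 235.0), (392, 661.0, -159.0, 233.0), (394, 666.0, -158.0, 232.0), (396, 691.0, -97.0, 197.0)]
204 [(378, 676.0, 4.0, 121.0), (380, 649.0, -108.0, 188.0), (382, 651.0, -118.0, 194.0), (384, 644.0, -157.0, 217.0), (386, 649.0, -159.0, 218.0), (388, 653.0, -160.0, 218.0), (390, 658.0, -157.0, 217.0), (392, 662.0, -160.0, 218.0), (394, 690.0, -91.0, 176.0), (396, 692.0, -101.0, 182.0)]
208 [(378, 676.0, 1.0, 110.0), (380, 648.0, -114.0, 180.0), (382, 652.0, -117.0, 182.0), (384, 644.0, -160.0, 208.0), (386, nan, nan, nan), (388, 654.0, -158.0, 207.0), (390, 659.0, -157.0, 206.0), (392, 664.0, -157.0, 205.0), (394, 690.0, -93.0, 165.0), (396, 691.0, -105.0, 173.0)]
211 [(378, 721.0, 158.0, 1.0), (380, 650.0, -112.0, 171.0), (382, 653.0, -119.0, 174.0), (384, 645.0, -159.0, 200.0), (386, 650.0, -160.0, 200.0), (388, 655.0, -158.0, 199.0), (390, 660.0, -156.0, 197.0), (392, 665.0, -156.0, 197.0), (394, 686.0, -109.0, 167.0), (396, 691.0, -108.0, 166.0)]
386.4950995736324 211.73584988402908
```

>>> arm_command(moves=[{"linear":[-3,6,-3],"roll":-0.005},{"linear":[0,0,0],"roll":0}])

```text
clock: 3.6
position: [0.6496, -0.1112, 0.1872]
eef_rot: [-0.459, -0.532, 0.539, 0.465]
force: [-0.6, 0.3, -0.7]
opening: 0.994
```

>>> arm_command(moves=[{"linear":[0,0,0],"roll":0},{"linear":[0,0,0],"roll":0},{"linear":[0,0,0],"roll":0},{"linear":[0,0,0],"roll":0},{"linear":[0,0,0],"roll":0},{"linear":[0,0,0],"roll":0},{"linear":[0,0,0],"roll":0},{"linear":[0,0,0],"roll":0}], jaw=5, force=35)

```text
clock: 4.27
position: [0.6475, -0.1122, 0.1871]
eef_rot: [-0.459, -0.531, 0.539, 0.466]
force: [-0.2, 0.0, -0.1]
opening: 0.426
```

```bash
python3 rel.py 0.650 -0.1105 0.187 98.5
```

```text
pos [ 0.6475 -0.1122  0.1871] xbear 98.33 ydir [-0.015  -0.0029 -0.9999] F [-0.2  0.  -0.1] op 37.4 t 4.2667
shift mm [ 1.4  0.  -2.7] roll -0.003
```

>>> arm_command(moves=[{"linear":[1,0,-4],"roll":0},{"linear":[0,0,0],"roll":0},{"linear":[0,0,0],"roll":0},{"linear":[0,0,0],"roll":0},{"linear":[0,0,0],"roll":0},{"linear":[0,0,0],"roll":0}])

```text
clock: 4.77
position: [0.6518, -0.1115, 0.1871]
eef_rot: [-0.459, -0.53, 0.539, 0.466]
force: [-0.0, -0.5, -1.5]
opening: 0.224
```

```bash
python3 rel.py 0.650 -0.1105 0.187 98.5
```

```text
pos [ 0.6518 -0.1115  0.1871] xbear 98.3 ydir [-0.0151 -0.004  -0.9999] F [-0.  -0.5 -1.5] op 19.7 t 4.7667
shift mm [1.2 0.1 1.6] roll -0.003
```

>>> arm_command(moves=[{"linear":[0,0,5],"roll":0},{"linear":[0,0,10],"roll":0},{"linear":[0,0,15],"roll":0},{"linear":[0,0,15],"roll":0},{"linear":[0,0,15],"roll":0},{"linear":[0,0,15],"roll":0},{"linear":[0,0,15],"roll":0},{"linear":[0,0,8],"roll":0}])

```text
clock: 5.43
position: [0.5483, -0.1269, 0.187]
eef_rot: [-0.46, -0.53, 0.539, 0.465]
force: [1.5, -1.8, -1.1]
opening: 0.225
```

```bash
python3 rel.py 0.4585 -0.140 0.187 98.3
```

```text
pos [ 0.5483 -0.1269  0.187 ] xbear 98.27 ydir [-0.0135 -0.0044 -0.9999] F [ 1.5 -1.8 -1.1] op 19.8 t 5.4333
shift mm [-0.   1.3 90.8] roll -0.0
```

>>> arm_command(moves=[{"linear":[0,0,14],"roll":0},{"linear":[0,0,15],"roll":0},{"linear":[0,0,15],"roll":0},{"linear":[0,0,15],"roll":0},{"linear":[0,0,12],"roll":0},{"linear":[0,0,9],"roll":0},{"linear":[0,0,6],"roll":0},{"linear":[0,0,0],"roll":0}])

```text
clock: 6.1
position: [0.4548, -0.1409, 0.187]
eef_rot: [-0.461, -0.531, 0.538, 0.465]
force: [5.5, -2.1, -6.7]
opening: 0.226
```

```bash
python3 rel.py 0.4585 -0.140 0.187 98.3
```

```text
pos [ 0.4548 -0.1409  0.187 ] xbear 98.22 ydir [-0.0115 -0.0049 -0.9999] F [ 5.5 -2.1 -6.7] op 19.9 t 6.1
shift mm [ 0.4 -0.1 -3.7] roll -0.001
```

>>> arm_command(moves=[{"linear":[0,0,0],"roll":0},{"linear":[0,0,0],"roll":0},{"linear":[0,0,0],"roll":0},{"linear":[0,0,0],"roll":0},{"linear":[0,0,0],"roll":0},{"linear":[0,-10,0],"roll":0},{"linear":[0,-20,0],"roll":0},{"linear":[0,-30,0],"roll":0}], jaw=87)

```text
clock: 6.77
position: [0.4533, -0.1385, 0.2454]
eef_rot: [-0.457, -0.529, 0.541, 0.468]
force: [0.6, -0.4, -0.4]
opening: 0.792
```

>>> arm_command(moves=[{"linear":[20,-20,-3],"roll":0},{"linear":[37,-5,-5],"roll":0},{"linear":[37,0,-5],"roll":0},{"linear":[37,0,-5],"roll":0},{"linear":[37,0,-5],"roll":0},{"linear":[37,0,-5],"roll":0},{"linear":[37,0,-5],"roll":0},{"linear":[37,0,-5],"roll":0}])

```text
clock: 7.43
position: [0.4583, 0.1444, 0.2852]
eef_rot: [-0.468, -0.528, 0.532, 0.468]
force: [1.3, -0.4, -0.6]
opening: 0.99
```

>>> arm_command(moves=[{"linear":[37,0,-5],"roll":0},{"linear":[37,0,-5],"roll":0},{"linear":[37,0,-5],"roll":0},{"linear":[30,10,-5],"roll":0},{"linear":[20,10,-3],"roll":0},{"linear":[0,0,0],"roll":0}])

```text
clock: 7.93
position: [0.4585, 0.3254, 0.27]
eef_rot: [0.465, 0.533, -0.532, -0.465]
force: [-0.8, 0.8, 1.0]
opening: 0.987
```

```bash
python3 rel.py 0.45 0.31 0.24 98.3; python3 - <<'E'
from h import *
im,P=cloud('wrist'); np.savez('wrist1.npz',im=im,P=P); save('w1',im)
b=P[abs(P[...,2])<.008]; print('bench',len(b),np.median(b[:,2]))
im2,P2=cloud('scene'); np.savez('scene1.npz',im=im2,P=P2)
E
```

```text
pos [0.4585 0.3254 0.27  ] xbear 97.7 ydir [ 0.0015  0.0017 -1.    ] F [-0.8  0.8  1. ] op 86.7 t 7.9333
shift mm [-14.2  30.   10.5] roll -0.01
bench 143436 9.476493500870653e-05
```

View pics/w1.png

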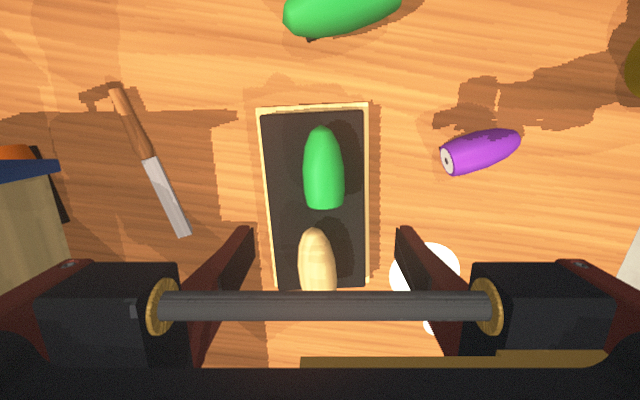

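```bash
python3 - <<'E'
from h import *
D=np.load('wrist1.npz');im,P=D['im'],D['P'];H=cv2.cvtColor(im,cv2.COLOR_RGB2HSV)
g=(H[...,0]>40)&(H[...,0]<85)&(H[...,1]>90)&(P[...,2]>.045)&(P[...,2]<.13)
k,l,st,c=cv2.connectedComponentsWithStats(g.astype(np.uint8))
q=[P[l==j] for j in range(1,k) if 110<c[j][1]<220 and 290<c[j][0]<360 and st[j,4]>500][0]
print(len(q),'z',np.percentile(q[:,2],[1,99]).round(4),cv2.minAreaRect((q[:,:2]*1000).astype(np.float32)))
th=np.radians(188.); 
for it in range(6):
    a=np.array([np.cos(th),np.sin(th)]);n=np.array([-a[1],a[0]])
    s=q[:,:2]@a;w=q[:,:2]@n;lo,hi=np.percentile(s,[.5,99.5])
    C=[]
    for t in np.linspace(lo+.008,hi-.02,14):
        m=abs(s-t)<.004; C.append((t,w[m].min(),w[m].max()))
    C=np.array(C);p=np.polyfit(C[:,0],(C[:,1]+C[:,2])/2,1);th+=np.arctan(p[0])
print('axis bearing',np.degrees(th)%360,'s',lo,hi,'len',hi-lo)
print(((C-[lo,0,0])*1000).round(1).tolist())
w0=np.median((C[:,1]+C[:,2])/2)
o=(hi-.054)*a+w0*n; o2=(lo+.050)*a+w0*n; print('origin from toe',o,'from heel',o2)
np.savez('form.npz',o=(o+o2)/2,th=th)
# wood extents and any gap
# drawer in this view & scene
D=np.load('scene1.npz');im,P=D['im'],D['P'];H=cv2.cvtColor(im,cv2.COLOR_RGB2HSV)
z=P[...,2];b=(H[...,0]>100)&(H[...,0]<128)&(H[...,1]>100)&(z>.2)&(z<.24)&(P[...,0]>.4)&(P[...,0]<.65)&(abs(P[...,1])<.35)
q=P[b];print('blue',len(q),np.percentile(q,[1,50,99],axis=0).round(3).tolist(),cv2.minAreaRect((q[:,:2]*1000).astype(np.float32)))
cv2.imwrite('pics/s3.png',cv2.resize(im[150:350,80:300],None,fx=3,fy=3)[...,::-1])
E
```

```text
2892 z [0.0718 0.0946] ((447.39874267578125, 323.40985107421875), (101.98619842529297, 52.98515319824219), 10.349513053894043)
axis bearing 190.88122063863662 s -0.5504758450283656 -0.45164963993348456 len 0.09882620509488099
[[8.0, -258.6, -208.4], [13.4, -258.7, -207.5], [18.9, -258.8, -206.5], [24.3, -259.0, -206.7], [29.8, -259.3, -207.3], [35.2, -259.5, -206.5], [40.7, -259.5, -206.5], [46.1, -258.5, -207.1], [51.6, -258.7, -207.7], [57.0, -257.7, -207.9], [62.5, -256.7, -209.7], [67.9, -255.6, -210.0], [73.4, -255.6, -211.9], [78.8, -253.6, -212.0]]
origin from toe [0.45257483 0.32427822] from heel [0.44749404 0.32330162]
blue 224 [[0.479, -0.276, 0.227], [0.501, -0.118, 0.23], [0.527, 0.018, 0.235]] ((502.1590576171875, -129.70648193359375), (14.30690860748291, 303.52386474609375), 8.499988555908203)
```

View pics/s3.png

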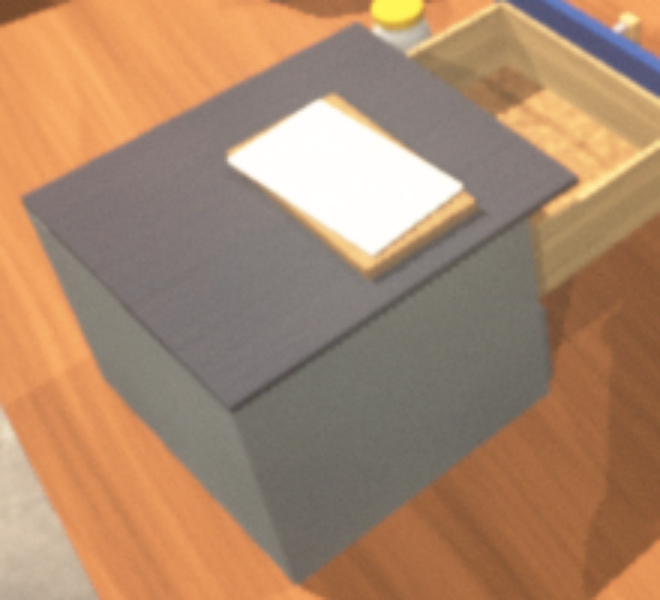

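>>> arm_command(moves=[{"linear":[0,30,-1],"roll":-0.05},{"linear":[0,35,0],"roll":0},{"linear":[0,35,0],"roll":0},{"linear":[0,35,0],"roll":0},{"linear":[0,10,0],"roll":0},{"linear":[0,0,0],"roll":0}])

```text
clock: 8.53
position: [0.4701, 0.3134, 0.1307]
eef_rot: [0.459, 0.545, -0.536, -0.452]
force: [-0.3, 0.2, -0.4]
opening: 0.99
```

```bash
python3 rel.py 0.460 0.3256 0.048 100.6
```

```text
pos [0.4701 0.3134 0.1307] xbear 99.71 ydir [ 0.0161  0.0034 -0.9999] F [-0.3  0.2 -0.4] op 86.9 t 8.5333
shift mm [13.7 82.6  9.2] roll -0.016
```

>>> arm_command(moves=[{"linear":[8,5,5],"roll":-0.016},{"linear":[6,12,4],"roll":0},{"linear":[0,15,0],"roll":0},{"linear":[0,12,0],"roll":0},{"linear":[0,0,0],"roll":0}])

```text
clock: 8.95
position: [0.4629, 0.3291, 0.0924]
eef_rot: [0.457, 0.553, -0.535, -0.447]
force: [-0.4, 0.4, -0.1]
opening: 0.992
```

```bash
python3 rel.py 0.460 0.3256 0.048 100.6
```

```text
pos [0.4629 0.3291 0.0924] xbear 100.54 ydir [ 0.026   0.011  -0.9996] F [-0.4  0.4 -0.1] op 87.1 t 8.95
shift mm [-3.2 44.3  4.7] roll -0.001
```

>>> arm_command(moves=[{"linear":[-2,12,2],"roll":0},{"linear":[-2,14,2],"roll":0},{"linear":[0,12,2],"roll":0},{"linear":[0,5,0],"roll":0},{"linear":[0,0,0],"roll":0}])

```text
clock: 9.37
position: [0.4613, 0.3307, 0.0547]
eef_rot: [0.456, 0.558, -0.531, -0.446]
force: [-0.4, 0.1, 0.2]
opening: 0.99
```

```bash
python3 rel.py 0.460 0.3256 0.048 100.6
```

```text
pos [0.4613 0.3307 0.0547] xbear 100.73 ydir [ 0.0349  0.0198 -0.9992] F [-0.4  0.1  0.2] op 86.9 t 9.3667
shift mm [-4.9  6.6  2.5] roll 0.002
```

>>> arm_command(moves=[{"linear":[-5,6,2],"roll":0},{"linear":[0,0,0],"roll":0}])

```text
clock: 9.53
position: [0.4613, 0.3267, 0.0501]
eef_rot: [0.456, 0.559, -0.53, -0.446]
force: [-0.2, -1.6, -0.9]
opening: 0.992
```

>>> arm_command(moves=[{"linear":[0,0,0],"roll":0},{"linear":[0,0,0],"roll":0},{"linear":[0,0,0],"roll":0},{"linear":[0,0,0],"roll":0},{"linear":[0,0,0],"roll":0},{"linear":[0,0,0],"roll":0},{"linear":[0,0,0],"roll":0},{"linear":[0,0,0],"roll":0}], jaw=35, force=25)

```text
clock: 10.2
position: [0.463, 0.3272, 0.0526]
eef_rot: [0.457, 0.56, -0.529, -0.446]
force: [-0.2, -0.1, -1.0]
opening: 0.607
```

```bash
python3 rel.py 0.460 0.3256 0.048 100.6
```

```text
pos [0.463  0.3272 0.0526] xbear 100.72 ydir [ 0.0402  0.0242 -0.9989] F [-0.2 -0.1 -1. ] op 53.3 t 10.2
shift mm [-1.1  4.4  3.4] roll 0.002
```

>>> arm_command(moves=[{"linear":[0,0,0],"roll":0},{"linear":[0,0,0],"roll":0},{"linear":[0,-8,0],"roll":0},{"linear":[0,-12,0],"roll":0},{"linear":[0,-15,0],"roll":0},{"linear":[0,-15,0],"roll":0},{"linear":[0,-15,0],"roll":0},{"linear":[0,0,0],"roll":0}])

```text
clock: 10.87
position: [0.4585, 0.3247, 0.122]
eef_rot: [0.456, 0.559, -0.53, -0.446]
force: [0.8, 0.5, -1.5]
opening: 0.609
```

```bash
python3 rel.py 0.460 0.3256 0.31 98.5; python3 - <<'E'
from h import *
im,P=cloud('side')
cv2.imwrite('pics/s4.png',cv2.resize(im[60:220,200:400],None,fx=3,fy=3)[...,::-1])
E
```

```text
pos [0.4585 0.3247 0.122 ] xbear 100.75 ydir [ 0.0367  0.0217 -0.9991] F [ 0.8  0.5 -1.5] op 53.4 t 10.8667
shift mm [   3.3 -187.7   -9.2] roll 0.039
```

View pics/s4.png

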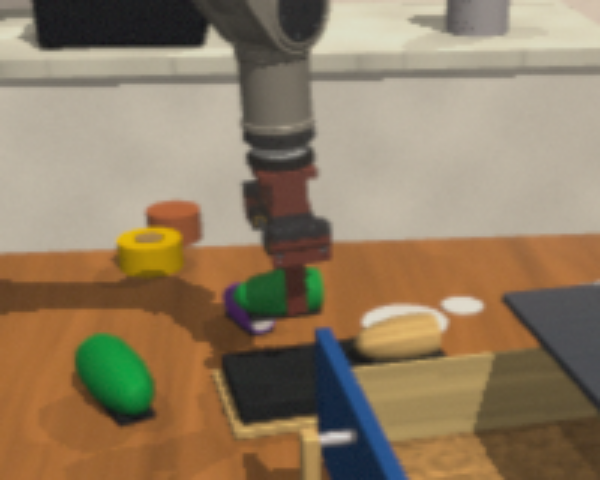

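>>> arm_command(moves=[{"linear":[0,-20,0],"roll":0.01},{"linear":[0,-30,0],"roll":0.01},{"linear":[0,-32,0],"roll":0.01},{"linear":[0,-32,0],"roll":0.01},{"linear":[0,-32,0],"roll":0},{"linear":[0,-25,0],"roll":0},{"linear":[0,-8,0],"roll":0},{"linear":[0,0,0],"roll":0}])

```text
clock: 11.58
position: [0.4475, 0.3176, 0.3008]
eef_rot: [0.466, 0.544, -0.526, -0.458]
force: [0.1, 0.3, -2.1]
opening: 0.61
```

```bash
python3 rel.py 0.603 -0.115 0.295 98.5
```

```text
pos [0.4475 0.3176 0.3008] xbear 98.39 ydir [ 0.0258  0.0126 -0.9996] F [ 0.1  0.3 -2.1] op 53.6 t 11.5833
shift mm [-450.7    4.4  -90.7] roll -0.002
```

>>> arm_command(moves=[{"linear":[-12,0,-3],"roll":0},{"linear":[-24,0,-5],"roll":0},{"linear":[-32,0,-6],"roll":0},{"linear":[-32,0,-6],"roll":0},{"linear":[-32,0,-6],"roll":0},{"linear":[-32,0,-6],"roll":0},{"linear":[-32,0,-6],"roll":0},{"linear":[-32,0,-6],"roll":0}])

```text
clock: 12.25
position: [0.5192, 0.0896, 0.2814]
eef_rot: [0.458, 0.54, -0.538, -0.458]
force: [0.6, -0.3, -1.8]
opening: 0.611
```

```bash
python3 rel.py 0.603 -0.115 0.295 98.5
```

```text
pos [0.5192 0.0896 0.2814] xbear 99.25 ydir [ 0.0022  0.0024 -1.    ] F [ 0.6 -0.3 -1.8] op 53.6 t 12.25
shift mm [-215.4  -13.9  -49.9] roll 0.013
```

>>> arm_command(moves=[{"linear":[-30,-4,-6],"roll":0.003},{"linear":[-32,-4,-7],"roll":0.003},{"linear":[-32,-3,-7],"roll":0.003},{"linear":[-32,-3,-7],"roll":0.003},{"linear":[-32,-3,-7],"roll":0},{"linear":[-25,-2,-6],"roll":0},{"linear":[-12,0,-4],"roll":0},{"linear":[0,0,0],"roll":0}])

```text
clock: 12.92
position: [0.5826, -0.1263, 0.2785]
eef_rot: [-0.46, -0.522, 0.541, 0.472]
force: [0.6, -0.4, -3.3]
opening: 0.605
```

```bash
python3 rel.py 0.603 -0.115 0.22 98.5
```

```text
pos [ 0.5826 -0.1263  0.2785] xbear 97.54 ydir [-0.0306 -0.0094 -0.9995] F [ 0.6 -0.4 -3.3] op 53.1 t 12.9167
shift mm [  8.9  57.7 -23.5] roll -0.017
```

>>> arm_command(moves=[{"linear":[9,0,-12],"roll":-0.017},{"linear":[0,3,-10],"roll":0},{"linear":[0,18,0],"roll":0},{"linear":[0,20,0],"roll":0},{"linear":[0,15,0],"roll":0},{"linear":[0,0,0],"roll":0}])

```text
clock: 13.42
position: [0.6007, -0.1086, 0.211]
eef_rot: [-0.45, -0.526, 0.548, 0.469]
force: [-1.3, 0.5, -2.0]
opening: 0.605
```

```bash
python3 rel.py 0.603 -0.115 0.128 98.5; python3 - <<'E'
from h import *
im,P=cloud('side')
cv2.imwrite('pics/s5.png',cv2.resize(im[80:280,270:490],None,fx=3,fy=3)[...,::-1])
E
```

```text
pos [ 0.6007 -0.1086  0.211 ] xbear 98.92 ydir [-0.0409 -0.0068 -0.9991] F [-1.3  0.5 -2. ] op 53.1 t 13.4167
shift mm [-6.7 82.9 -4.7] roll 0.007
```

View pics/s5.png

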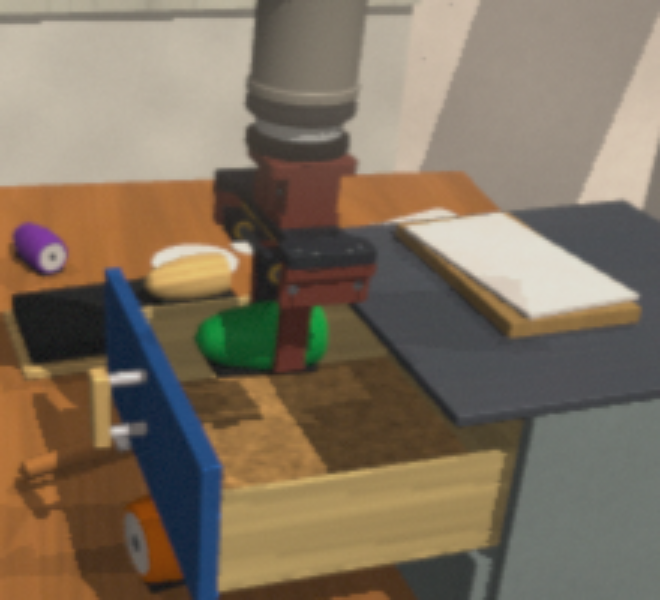

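>>> arm_command(moves=[{"linear":[-3,8,-2],"roll":0.007},{"linear":[-3,14,-2],"roll":0},{"linear":[-1,16,-2],"roll":0},{"linear":[0,16,-1],"roll":0},{"linear":[0,10,0],"roll":0},{"linear":[0,4,0],"roll":0},{"linear":[0,0,0],"roll":0}])

```text
clock: 14.05
position: [0.6113, -0.1126, 0.1412]
eef_rot: [-0.453, -0.527, 0.546, 0.468]
force: [0.2, 0.6, -1.8]
opening: 0.61
```

```bash
python3 rel.py 0.603 -0.115 0.128 98.5
```

```text
pos [ 0.6113 -0.1126  0.1412] xbear 98.78 ydir [-0.0333 -0.0065 -0.9994] F [ 0.2  0.6 -1.8] op 53.6 t 14.05
shift mm [-1.1 13.4  8.1] roll 0.005
```

>>> arm_command(moves=[{"linear":[-1,2,4],"roll":0.005},{"linear":[0,2,4],"roll":0},{"linear":[0,2,2],"roll":0},{"linear":[0,2,0],"roll":0},{"linear":[0,1,0],"roll":0}])

```text
clock: 14.47
position: [0.6017, -0.1161, 0.1344]
eef_rot: [-0.456, -0.527, 0.544, 0.468]
force: [0.0, 0.7, -2.3]
opening: 0.609
```

```bash
python3 rel.py 0.603 -0.115 0.128 98.5
```

```text
pos [ 0.6017 -0.1161  0.1344] xbear 98.42 ydir [-0.029  -0.0068 -0.9996] F [ 0.   0.7 -2.3] op 53.5 t 14.4667
shift mm [ 0.9  6.3 -1.7] roll -0.001
```

>>> arm_command(moves=[{"linear":[0,2,0],"roll":0},{"linear":[0,2,0],"roll":0},{"linear":[0,1,0],"roll":0}])

```text
clock: 14.72
position: [0.6021, -0.1162, 0.1299]
eef_rot: [-0.456, -0.527, 0.543, 0.468]
force: [-1.1, -0.9, -1.8]
opening: 0.609
```

>>> arm_command(moves=[{"linear":[0,2,0],"roll":0},{"linear":[0,1,0],"roll":0}])

```text
clock: 14.88
position: [0.6031, -0.1161, 0.128]
eef_rot: [-0.457, -0.528, 0.543, 0.467]
force: [-1.4, 1.2, 5.4]
opening: 0.61
```

```bash
python3 rel.py 0.603 -0.115 0.128 98.5
```

```text
pos [ 0.6031 -0.1161  0.128 ] xbear 98.43 ydir [-0.0248 -0.0064 -0.9997] F [-1.4  1.2  5.4] op 53.5 t 14.8833
shift mm [ 1.1 -0.  -0. ] roll -0.001
```

>>> arm_command(moves=[{"linear":[0,0,0],"roll":0},{"linear":[0,0,0],"roll":0},{"linear":[0,0,0],"roll":0},{"linear":[0,0,0],"roll":0}], force=3)

```text
clock: 15.22
position: [0.6034, -0.116, 0.1278]
eef_rot: [-0.457, -0.528, 0.543, 0.467]
force: [-0.6, -0.3, 1.2]
opening: 0.617
```

>>> arm_command(moves=[{"linear":[0,0,0],"roll":0},{"linear":[0,0,0],"roll":0},{"linear":[0,0,0],"roll":0},{"linear":[0,0,0],"roll":0}], jaw=58)

```text
clock: 15.55
position: [0.6037, -0.1163, 0.128]
eef_rot: [-0.457, -0.528, 0.543, 0.467]
force: [-0.2, 0.4, -0.9]
opening: 0.66
```

>>> arm_command(moves=[{"linear":[0,0,0],"roll":0},{"linear":[0,0,0],"roll":0},{"linear":[0,0,0],"roll":0},{"linear":[0,0,0],"roll":0}], jaw=75)

```text
clock: 15.88
position: [0.6038, -0.1163, 0.128]
eef_rot: [-0.457, -0.528, 0.543, 0.467]
force: [0.0, -0.0, 0.9]
opening: 0.851
```

```bash
python3 rel.py 0.598 -0.1155 0.30 98.5
```

```text
pos [ 0.6038 -0.1163  0.128 ] xbear 98.44 ydir [-0.0237 -0.007  -0.9997] F [ 0.  -0.   0.9] op 74.7 t 15.8833
shift mm [   1.  -171.8    9.9] roll -0.001
```

>>> arm_command(moves=[{"linear":[0,-8,0],"roll":0},{"linear":[0,-15,0],"roll":0},{"linear":[0,-25,0],"roll":0},{"linear":[0,-32,2],"roll":0},{"linear":[0,-32,2],"roll":0},{"linear":[0,-32,2],"roll":0},{"linear":[0,-25,0],"roll":0},{"linear":[0,0,0],"roll":0}])

```text
clock: 16.55
position: [0.6001, -0.1161, 0.3067]
eef_rot: [-0.456, -0.527, 0.544, 0.468]
force: [0.1, -1.1, 0.0]
opening: 0.858
```

```bash
python3 rel.py 0.40 -0.1455 0.28 98.5; python3 - <<'E'
from h import *
im,P=cloud('wrist'); np.savez('wrist2.npz',im=im,P=P)
im2,P2=cloud('scene'); save('tmp',im2)
out=np.vstack([cv2.resize(im,(480,300)),cv2.resize(im2[130:330,80:400],(480,300))])
save('c6',out)
H=cv2.cvtColor(im,cv2.COLOR_RGB2HSV)
g=(H[...,0]>40)&(H[...,0]<85)&(H[...,1]>90)&(P[...,2]>.1)&(P[...,2]<.2)
q=P[g];q=q[(q[:,1]<.0)];print(len(q),np.percentile(q[:,2],[1,50,99,99.9]),cv2.minAreaRect((q[:,:2]*1000).astype(np.float32)))
x=q[:,0]
for a in np.arange(.53,.65,.015):
    m=abs(x-a)<.004
    if m.sum()>5: print(a.round(3),q[m][:,2].max().round(4))
E
```

```text
pos [ 0.6001 -0.1161  0.3067] xbear 98.39 ydir [-0.028  -0.0071 -0.9996] F [ 0.1 -1.1  0. ] op 75.3 t 16.55
shift mm [2.000e-01 3.250e+01 2.014e+02] roll -0.002
3460 [0.14714267 0.16334786 0.1696936  0.17043316] ((597.3970947265625, -118.58312225341797), (117.61930847167969, 54.25598907470703), 7.31259822845459)
0.545 0.1594
0.56 0.1652
0.575 0.1683
0.59 0.1704
0.605 0.1706
0.62 0.1704
0.635 0.1682
```

View pics/c6.png

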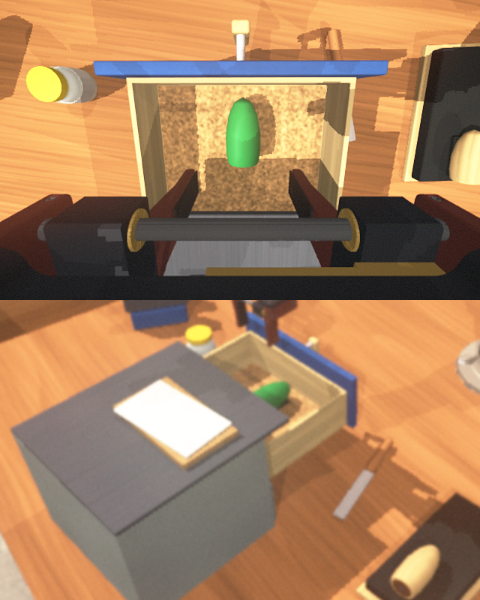

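>>> arm_command(moves=[{"linear":[0,0,12],"roll":0},{"linear":[0,0,25],"roll":0},{"linear":[0,0,32],"roll":0},{"linear":[0,0,32],"roll":0},{"linear":[0,0,32],"roll":0},{"linear":[0,0,30],"roll":0},{"linear":[0,0,15],"roll":0},{"linear":[0,0,0],"roll":0}], jaw=0, force=20)

```text
clock: 17.32
position: [0.4083, -0.14, 0.2963]
eef_rot: [-0.447, -0.522, 0.55, 0.475]
force: [0.2, -0.5, -0.2]
opening: 0.287
```

```bash
python3 rel.py 0.42 -0.1425 0.185 98.5
```

```text
pos [ 0.4083 -0.14    0.2963] xbear 98.61 ydir [-0.0557 -0.0049 -0.9984] F [ 0.2 -0.5 -0.2] op 25.2 t 17.3167
shift mm [ -4.6 110.5 -17.4] roll 0.002
```

>>> arm_command(moves=[{"linear":[-3,15,-5],"roll":0.002},{"linear":[-2,20,-4],"roll":0},{"linear":[0,20,-2],"roll":0},{"linear":[0,20,-2],"roll":0},{"linear":[0,18,-2],"roll":0},{"linear":[0,14,0],"roll":0},{"linear":[0,4,0],"roll":0},{"linear":[0,0,0],"roll":0}])

```text
clock: 17.98
position: [0.417, -0.1411, 0.1738]
eef_rot: [-0.445, -0.52, 0.552, 0.477]
force: [0.4, -1.4, -0.2]
opening: 0.004
```

```bash
python3 rel.py 0.42 -0.1425 0.178 98.5
```

```text
pos [ 0.417  -0.1411  0.1738] xbear 98.6 ydir [-0.0641 -0.004  -0.9979] F [ 0.4 -1.4 -0.2] op 0.4 t 17.9833
shift mm [-1.8 -4.4 -2.5] roll 0.002
```

>>> arm_command(moves=[{"linear":[-2,-8,-4],"roll":0.002},{"linear":[0,-5,-6],"roll":0},{"linear":[0,0,-6],"roll":0},{"linear":[0,0,-8],"roll":0},{"linear":[0,0,-10],"roll":0},{"linear":[0,0,-13],"roll":0},{"linear":[0,0,-16],"roll":0},{"linear":[0,0,-18],"roll":0}])

```text
clock: 18.65
position: [0.5034, -0.1309, 0.186]
eef_rot: [-0.445, -0.519, 0.551, 0.478]
force: [-2.1, -1.2, 2.4]
opening: 0.009
```

```bash
python3 rel.py 0.618 -0.113 0.187 98.5
```

```text
pos [ 0.5034 -0.1309  0.186 ] xbear 98.39 ydir [-0.0637 -0.003  -0.998 ] F [-2.1 -1.2  2.4] op 0.8 t 18.65
shift mm [   1.    -8.3 -115.7] roll -0.002
```

>>> arm_command(moves=[{"linear":[0,-1,-17],"roll":0},{"linear":[0,-1,-17],"roll":0},{"linear":[0,-1,-17],"roll":0},{"linear":[0,-1,-17],"roll":0},{"linear":[0,-1,-14],"roll":0},{"linear":[0,-1,-10],"roll":0},{"linear":[0,-1,-6],"roll":0},{"linear":[0,0,0],"roll":0}])

```text
clock: 19.32
position: [0.615, -0.1128, 0.1865]
eef_rot: [-0.445, -0.521, 0.551, 0.476]
force: [0.3, -0.4, -0.2]
opening: 0.003
```

```bash
python3 rel.py 0.650 -0.1085 0.187 98.5;  python3 - <<'E'
from h import *
im,P=cloud('side');H=cv2.cvtColor(im,cv2.COLOR_RGB2HSV);z=P[...,2]
e=np.array([.989,.1478]);S=np.array([.676,-.107])
b=(H[...,0]>100)&(H[...,0]<125)&(H[...,1]>120)&(z>.12)&(z<.2)&(P[...,0]>.45)&(P[...,1]<-.15)&(P[...,1]>-.27)
q=P[b];print('face: d=',(36-np.percentile(((q[:,:2]-S)@e)*1000,[5,20,50])),len(q))
# calibrate the same on the first picture (d~20)
D=np.load('side1.npz');im,P=D['im'],D['P'];H=cv2.cvtColor(im,cv2.COLOR_RGB2HSV);z=P[...,2]
b=(H[...,0]>100)&(H[...,0]<125)&(H[...,1]>120)&(z>.12)&(z<.2)&(P[...,0]>.45)&(P[...,1]<-.15)&(P[...,1]>-.27)
q=P[b];print('start d=',(36-np.percentile(((q[:,:2]-S)@e)*1000,[5,20,50])),len(q))
E
```

```text
pos [ 0.615  -0.1128  0.1865] xbear 98.67 ydir [-0.0601 -0.004  -0.9982] F [ 0.3 -0.4 -0.2] op 0.3 t 19.3167
shift mm [ -1.1  -2.6 -35.2] roll 0.003
face: d= [38.90924467 38.36076645 37.82391146] 899
start d= [20.7937032  20.28584349 19.66418075] 912
```

>>> arm_command(moves=[{"linear":[0,-1,-6],"roll":0},{"linear":[0,-1,-10],"roll":0},{"linear":[0,0,-8],"roll":0},{"linear":[0,0,0],"roll":0},{"linear":[0,0,0],"roll":0}])

```text
clock: 19.78
position: [0.6392, -0.1092, 0.1873]
eef_rot: [-0.445, -0.521, 0.551, 0.476]
force: [0.3, -0.1, -0.8]
opening: 0.007
```

```bash
cat > dr.py <<'E'
from h import *
im,P=cloud('side');H=cv2.cvtColor(im,cv2.COLOR_RGB2HSV);z=P[...,2]
e=np.array([.989,.1478]);S=np.array([.676,-.107])
b=(H[...,0]>100)&(H[...,0]<125)&(H[...,1]>120)&(z>.12)&(z<.2)&(P[...,0]>.45)&(P[...,1]<-.15)&(P[...,1]>-.27)
q=P[b];print('d=',(36-np.percentile(((q[:,:2]-S)@e)*1000,[20,50])),len(q))
# grey cabinet face below drawer: distance blue front -> cabinet face
b=(H[...,1]<90)&(z>.03)&(z<.085)&(P[...,0]>.66)&(P[...,0]<.76)&(P[...,1]<-.13)&(P[...,1]>-.27)
g=P[b];print('grey u',np.percentile(((g[:,:2]-S)@e)*1000,[20,50,80]),len(g))
E
python3 rel.py 0.650 -0.1085 0.187 98.5; python3 dr.py
```

```text
pos [ 0.6392 -0.1092  0.1873] xbear 98.62 ydir [-0.0615 -0.0035 -0.9981] F [ 0.3 -0.1 -0.8] op 0.7 t 19.7833
shift mm [ -1.   -0.4 -10.8] roll 0.002
d= [13.68394388 13.10897771] 928
grey u [36.785823   37.64198688 49.83550603] 709
```

>>> arm_command(moves=[{"linear":[0,0,-4],"roll":0},{"linear":[0,0,-3],"roll":0},{"linear":[0,0,-1],"roll":0},{"linear":[0,0,0],"roll":0}])

```text
clock: 20.17
position: [0.6471, -0.1081, 0.1871]
eef_rot: [-0.445, -0.521, 0.551, 0.477]
force: [-0.8, -0.2, 0.1]
opening: 0.008
```

```bash
python3 rel.py 0.6525 -0.1085 0.187 98.5; python3 dr.py
```

```text
pos [ 0.6471 -0.1081  0.1871] xbear 98.59 ydir [-0.0618 -0.0033 -0.9981] F [-0.8 -0.2  0.1] op 0.7 t 20.1667
shift mm [-1.2 -0.3 -5.3] roll 0.002
d= [8.3407972  7.76413963] 897
grey u [36.88309775 37.68426545 49.11480717] 699
```

>>> arm_command(moves=[{"linear":[0,0,-2],"roll":0},{"linear":[0,0,-1],"roll":0},{"linear":[0,0,0],"roll":0}])

```text
clock: 20.47
position: [0.6498, -0.1077, 0.187]
eef_rot: [-0.445, -0.521, 0.551, 0.477]
force: [-1.7, -0.3, 0.8]
opening: 0.008
```

>>> arm_command(moves=[{"linear":[0,0,-1.5],"roll":0},{"linear":[0,0,0],"roll":0}])

```text
clock: 20.63
position: [0.6515, -0.1074, 0.1869]
eef_rot: [-0.445, -0.521, 0.551, 0.477]
force: [0.2, -0.2, 0.8]
opening: 0.008
```

```bash
python3 rel.py 0.6525 -0.1085 0.187 98.5; python3 dr.py
```

```text
pos [ 0.6515 -0.1074  0.1869] xbear 98.57 ydir [-0.0621 -0.003  -0.9981] F [ 0.2 -0.2  0.8] op 0.7 t 20.6333
shift mm [-1.3 -0.1 -0.8] roll 0.001
d= [3.82539735 3.08425131] 890
grey u [36.8977782  37.71407703 49.2032184 ] 706
```

>>> arm_command(moves=[{"linear":[0,0,-1.5],"roll":0},{"linear":[0,0,0],"roll":0}])

```text
clock: 20.85
position: [0.653, -0.1072, 0.1869]
eef_rot: [-0.445, -0.521, 0.551, 0.477]
force: [0.9, 0.0, 0.2]
opening: 0.004
```

>>> arm_command(moves=[{"linear":[0,0,-1.5],"roll":0},{"linear":[0,0,0],"roll":0}])

```text
clock: 21.02
position: [0.6531, -0.1074, 0.1869]
eef_rot: [-0.444, -0.52, 0.551, 0.478]
force: [-0.5, 0.7, -0.4]
opening: 0.006
```

```bash
python3 rel.py 0.6525 -0.1085 0.187 98.5; python3 dr.py
```

```text
pos [ 0.6531 -0.1074  0.1869] xbear 98.54 ydir [-0.0652 -0.0031 -0.9979] F [-0.5  0.7 -0.4] op 0.5 t 21.0167
shift mm [-1.  -0.1  0.8] roll 0.001
d= [1.84585382 1.18928674] 889
grey u [36.95044504 37.68932701 49.6545747 ] 706
```

>>> arm_command(moves=[{"linear":[0,0,10],"roll":0},{"linear":[0,0,14],"roll":0},{"linear":[0,0,14],"roll":0},{"linear":[0,0,14],"roll":0},{"linear":[0,0,14],"roll":0},{"linear":[0,0,14],"roll":0},{"linear":[0,0,10],"roll":0},{"linear":[0,0,0],"roll":0}])

```text
clock: 21.73
position: [0.5587, -0.1217, 0.1922]
eef_rot: [-0.446, -0.521, 0.551, 0.476]
force: [-1.1, 0.4, 0.3]
opening: 0.008
```

```bash
python3 rel.py 0.54 0.05 0.2 98.5; python3 dr.py; python3 - <<'E'
from h import *
im,P=cloud('side')
m=(P[...,0]>.45)&(P[...,0]<.64)&(P[...,1]>-.05)&(P[...,1]<.16)&(P[...,2]>.012)&(P[...,2]<.1)
print('obst',m.sum(),np.percentile(P[m],[1,50,99],axis=0).round(3).tolist() if m.any() else '')
E
```

```text
pos [ 0.5587 -0.1217  0.1922] xbear 98.57 ydir [-0.0607 -0.0035 -0.9982] F [-1.1  0.4  0.3] op 0.7 t 21.7333
shift mm [172.7  -7.2  -6.7] roll 0.001
d= [1.8442865  1.18243472] 888
grey u [36.88127166 37.65700439 48.83964857] 706
obst 222 [[0.452, 0.042, 0.012], [0.519, 0.082, 0.014], [0.598, 0.125, 0.025]]
```

>>> arm_command(moves=[{"linear":[40,0,0],"roll":0},{"linear":[40,0,0],"roll":0},{"linear":[40,0,0],"roll":0},{"linear":[40,0,0],"roll":0},{"linear":[0,0,0],"roll":0}])

```text
clock: 22.25
position: [0.5413, 0.0413, 0.1932]
eef_rot: [-0.449, -0.521, 0.548, 0.476]
force: [0.6, 0.7, -0.5]
opening: 0.006
```

```bash
python3 rel.py 0.54 0.05 0.08 98.5
```

```text
pos [0.5413 0.0413 0.1932] xbear 98.24 ydir [-0.053  -0.0045 -0.9986] F [ 0.6  0.7 -0.5] op 0.5 t 22.25
shift mm [  8.4 113.1  -5.9] roll -0.004
```

>>> arm_command(moves=[{"linear":[0,15,0],"roll":0},{"linear":[0,25,0],"roll":0},{"linear":[0,25,0],"roll":0},{"linear":[0,20,0],"roll":0},{"linear":[0,6,0],"roll":0},{"linear":[0,0,0],"roll":0}])

```text
clock: 22.75
position: [0.5438, 0.0502, 0.1005]
eef_rot: [-0.447, -0.528, 0.548, 0.47]
force: [-0.6, 0.3, -0.6]
opening: 0.005
```

```bash
python3 rel.py 0.54 0.05 0.2 98.5
```

```text
pos [0.5438 0.0502 0.1005] xbear 99.07 ydir [-0.0435 -0.0011 -0.9991] F [-0.6  0.3 -0.6] op 0.4 t 22.75
shift mm [  1.  -99.3   8. ] roll 0.01
```

>>> arm_command(moves=[{"linear":[0,-41,0],"roll":0},{"linear":[0,-41,0],"roll":0},{"linear":[0,0,0],"roll":0},{"linear":[0,0,0],"roll":0}])

```text
clock: 23.08
position: [0.549, 0.0504, 0.1864]
eef_rot: [-0.447, -0.527, 0.549, 0.47]
force: [-0.4, 0.3, -0.7]
opening: 0.004
```

```bash
python3 rel.py 0.54 0.05 0.1 98.5
```

```text
pos [0.549  0.0504 0.1864] xbear 99.09 ydir [-0.0455 -0.0022 -0.999 ] F [-0.4  0.3 -0.7] op 0.4 t 23.0833
shift mm [ 0.6 86.7  5.1] roll 0.01
```

>>> arm_command(moves=[{"linear":[0,9,0],"roll":0},{"linear":[0,12,0],"roll":0},{"linear":[0,12,0],"roll":0},{"linear":[0,12,0],"roll":0},{"linear":[0,12,0],"roll":0},{"linear":[0,12,0],"roll":0},{"linear":[0,12,0],"roll":0},{"linear":[0,0,0],"roll":0}])

```text
clock: 23.75
position: [0.5459, 0.0498, 0.0987]
eef_rot: [-0.448, -0.527, 0.548, 0.47]
force: [-0.1, -0.2, 0.3]
opening: 0.007
```

```bash
python3 rel.py 0.54 0.05 0.2 98.5
```

```text
pos [0.5459 0.0498 0.0987] xbear 99.06 ydir [-0.0431 -0.0016 -0.9991] F [-0.1 -0.2  0.3] op 0.7 t 23.75
shift mm [   1.6 -101.    10.2] roll 0.01
```

>>> arm_command(moves=[{"linear":[0,-41,3],"roll":0},{"linear":[0,-41,3],"roll":0},{"linear":[0,-41,0],"roll":0},{"linear":[0,-20,0],"roll":0},{"linear":[0,0,0],"roll":0}])

```text
clock: 24.17
position: [0.5425, 0.048, 0.2414]
eef_rot: [-0.445, -0.523, 0.552, 0.473]
force: [-0.1, -0.3, -0.3]
opening: 0.008
```

>>> arm_command(moves=[{"linear":[0,41,0],"roll":0},{"linear":[0,41,0],"roll":0},{"linear":[0,41,0],"roll":0},{"linear":[0,0,0],"roll":0},{"linear":[0,0,0],"roll":0}])

```text
clock: 24.58
position: [0.5387, 0.0476, 0.1174]
eef_rot: [-0.447, -0.526, 0.549, 0.471]
force: [0.1, 0.2, 0.4]
opening: 0.007
```

```bash
python3 rel.py 0.54 0.05 0.2 98.5
```

```text
pos [0.5387 0.0476 0.1174] xbear 98.99 ydir [-0.048  -0.0035 -0.9988] F [0.1 0.2 0.4] op 0.6 t 24.5833
shift mm [  2.5 -82.6   2.3] roll 0.009
```

>>> arm_command(moves=[{"linear":[0,-40,0],"roll":0},{"linear":[10,-35,-14],"roll":0},{"linear":[20,-20,-28],"roll":0},{"linear":[20,-2,-28],"roll":0},{"linear":[20,-2,-28],"roll":0},{"linear":[20,-2,-28],"roll":0},{"linear":[20,-2,-28],"roll":0},{"linear":[20,-2,-28],"roll":0}])

```text
clock: 25.25
position: [0.7081, 0.2006, 0.2339]
eef_rot: [-0.452, -0.523, 0.545, 0.474]
force: [0.4, 0.3, -0.5]
opening: 0.006
```

>>> arm_command(moves=[{"linear":[20,-2,-28],"roll":0},{"linear":[20,-2,-28],"roll":0},{"linear":[20,-2,-28],"roll":0},{"linear":[20,-2,-28],"roll":0},{"linear":[10,0,-14],"roll":0},{"linear":[0,0,0],"roll":0}])

```text
clock: 25.75
position: [0.8269, 0.3195, 0.252]
eef_rot: [-0.453, -0.529, 0.543, 0.47]
force: [0.0, 0.9, 0.3]
opening: 0.004
```

```bash
python3 rel.py 0.86 0.36 0.25 98.5; python3 -c "
from h import *
print(ctrl.read_state()['joint_pos'].round(3))"
```

```text
pos [0.8269 0.3195 0.252 ] xbear 98.52 ydir [-3.150e-02  7.000e-04 -9.995e-01] F [0.  0.9 0.3] op 0.4 t 25.75
shift mm [ 35.1   1.  -38.8] roll 0.0
[-0.512  0.902  0.216  0.767 -0.182  1.514  1.359]
```

>>> arm_command(moves=[{"linear":[8,0,-15],"roll":0},{"linear":[8,0,-15],"roll":0},{"linear":[8,0,-15],"roll":0},{"linear":[8,0,-15],"roll":0},{"linear":[8,0,-15],"roll":0},{"linear":[0,0,0],"roll":0}])

```text
clock: 26.25
position: [0.8827, 0.3644, 0.2574]
eef_rot: [-0.452, -0.531, 0.541, 0.47]
force: [1.1, -0.6, -0.4]
opening: 0.004
```

```bash
python3 rel.py 0.86 0.36 0.25 98.5; python3 -c "
from h import *
print(ctrl.read_state()['joint_pos'].round(3))"
```

```text
pos [0.8827 0.3644 0.2574] xbear 98.61 ydir [-0.028   0.0064 -0.9996] F [ 1.1 -0.6 -0.4] op 0.3 t 26.25
shift mm [-1.   8.  22.9] roll 0.002
[-0.498  1.173  0.446  0.242 -0.433  1.772  1.325]
```

>>> arm_command(moves=[{"linear":[-6,0,8],"roll":0},{"linear":[-12,0,16],"roll":0},{"linear":[-12,0,16],"roll":0},{"linear":[-12,0,16],"roll":0},{"linear":[-12,0,16],"roll":0},{"linear":[-12,0,16],"roll":0},{"linear":[-12,0,16],"roll":0},{"linear":[-12,0,16],"roll":0}])

```text
clock: 26.92
position: [0.7711, 0.2486, 0.2684]
eef_rot: [-0.455, -0.532, 0.541, 0.467]
force: [0.5, 0.1, -0.2]
opening: 0.005
```

```bash
python3 rel.py 0.54 0.02 0.27 98.5
```

```text
pos [0.7711 0.2486 0.2684] xbear 98.62 ydir [-0.0213  0.0016 -0.9998] F [ 0.5  0.1 -0.2] op 0.4 t 26.9167
shift mm [-191.3    2.9  262.7] roll 0.002
```

>>> arm_command(moves=[{"linear":[-12,0,16],"roll":0},{"linear":[-12,0,16],"roll":0},{"linear":[-12,0,16],"roll":0},{"linear":[-12,0,16],"roll":0},{"linear":[-12,0,16],"roll":0},{"linear":[-12,0,16],"roll":0},{"linear":[-12,0,16],"roll":0},{"linear":[-12,0,16],"roll":0}])

```text
clock: 27.58
position: [0.6473, 0.1224, 0.2885]
eef_rot: [0.457, 0.536, -0.535, -0.467]
force: [-0.4, -1.2, 0.2]
opening: 0.004
```

```bash
python3 rel.py 0.54 0.02 0.27 98.5
```

```text
pos [0.6473 0.1224 0.2885] xbear 98.39 ydir [-0.0104  0.0106 -0.9999] F [-0.4 -1.2  0.2] op 0.4 t 27.5833
shift mm [-85.9  18.5 120.9] roll -0.002
```

>>> arm_command(moves=[{"linear":[-11,1,17],"roll":0},{"linear":[-11,1,17],"roll":0},{"linear":[-11,1,17],"roll":0},{"linear":[-11,1,17],"roll":0},{"linear":[-6,0,8],"roll":0},{"linear":[0,0,0],"roll":0}])

```text
clock: 28.08
position: [0.5698, 0.0505, 0.2954]
eef_rot: [0.459, 0.538, -0.529, -0.469]
force: [0.7, 0.6, 0.4]
opening: 0.007
```

```bash
python3 rel.py 0.8 0.28 0.27 98.5
```

```text
pos [0.5698 0.0505 0.2954] xbear 97.9 ydir [-0.0021  0.0192 -0.9998] F [0.7 0.6 0.4] op 0.6 t 28.0833
shift mm [ 195.2   29.3 -259.5] roll -0.011
```

>>> arm_command(moves=[{"linear":[10,0,-14],"roll":0},{"linear":[20,0,-28],"roll":0},{"linear":[20,0,-28],"roll":0},{"linear":[20,0,-28],"roll":0},{"linear":[20,0,-28],"roll":0},{"linear":[20,0,-28],"roll":0},{"linear":[20,0,-28],"roll":0},{"linear":[10,0,-14],"roll":0}])

```text
clock: 28.75
position: [0.752, 0.222, 0.3085]
eef_rot: [0.46, 0.542, -0.523, -0.471]
force: [-0.9, -0.0, 0.6]
opening: 0.002
```

```bash
python3 rel.py 0.54 0.02 0.27 98.5
```

```text
pos [0.752  0.222  0.3085] xbear 97.69 ydir [ 0.0062  0.0305 -0.9995] F [-0.9 -0.   0.6] op 0.1 t 28.75
shift mm [-172.9   31.   237.4] roll -0.014
```

>>> arm_command(moves=[{"linear":[0,3,-30],"roll":0},{"linear":[0,3,-30],"roll":0},{"linear":[0,3,-15],"roll":0},{"linear":[0,3,8],"roll":0},{"linear":[-5,3,18],"roll":0},{"linear":[-5,2,18],"roll":0},{"linear":[-5,2,18],"roll":0},{"linear":[-5,2,18],"roll":0}])

```text
clock: 29.42
position: [0.7561, 0.2192, 0.2789]
eef_rot: [0.453, 0.548, -0.526, -0.467]
force: [-0.2, -0.4, -0.5]
opening: 0.005
```

>>> arm_command(moves=[{"linear":[-10,2,18],"roll":0},{"linear":[-10,2,18],"roll":0},{"linear":[-10,2,18],"roll":0},{"linear":[-10,2,18],"roll":0},{"linear":[-10,2,18],"roll":0},{"linear":[-10,2,18],"roll":0},{"linear":[-10,2,18],"roll":0},{"linear":[-5,0,10],"roll":0}])

```text
clock: 30.08
position: [0.6284, 0.1299, 0.2624]
eef_rot: [0.448, 0.553, -0.527, -0.465]
force: [-0.2, 0.2, -0.3]
opening: 0.006
```

```bash
python3 rel.py 0.54 0.02 0.27 98.5
```

```text
pos [0.6284 0.1299 0.2624] xbear 99.54 ydir [ 0.0057  0.0429 -0.9991] F [-0.2  0.2 -0.3] op 0.5 t 30.0833
shift mm [-93.4 -12.8 105.2] roll 0.018
```

>>> arm_command(moves=[{"linear":[-10,-1,8],"roll":0.003},{"linear":[-17,-1,12],"roll":0.003},{"linear":[-17,-1,12],"roll":0.003},{"linear":[-17,-1,12],"roll":0.003},{"linear":[-17,-1,12],"roll":0.003},{"linear":[-17,-1,12],"roll":0.003},{"linear":[-17,-1,12],"roll":0},{"linear":[-17,-1,12],"roll":0}])

```text
clock: 30.75
position: [0.5574, -0.0137, 0.2672]
eef_rot: [0.451, 0.553, -0.522, -0.467]
force: [0.2, -0.4, -0.0]
opening: 0.002
```

```bash
python3 rel.py 0.58 -0.119 0.25 98.5
```

```text
pos [ 0.5574 -0.0137  0.2672] xbear 99.05 ydir [ 0.0113  0.0473 -0.9988] F [ 0.2 -0.4 -0. ] op 0.1 t 30.75
shift mm [-108.2   12.4   -5.5] roll 0.01
```

>>> arm_command(moves=[{"linear":[-15,0,0],"roll":0.003},{"linear":[-18,3,0],"roll":0.003},{"linear":[-18,5,0],"roll":0.002},{"linear":[-18,8,0],"roll":0.002},{"linear":[-15,14,0],"roll":0},{"linear":[-10,16,0],"roll":0},{"linear":[-4,10,0],"roll":0},{"linear":[0,4,0],"roll":0}])

```text
clock: 31.42
position: [0.5716, -0.124, 0.2057]
eef_rot: [0.459, 0.55, -0.516, -0.47]
force: [0.1, -0.2, -0.8]
opening: 0.006
```

```bash
python3 rel.py 0.63 -0.1115 0.183 98.5
```

```text
pos [ 0.5716 -0.124   0.2057] xbear 97.91 ydir [ 0.0211  0.0468 -0.9987] F [ 0.1 -0.2 -0.8] op 0.5 t 31.4167
shift mm [  3.3  24.5 -59. ] roll -0.01
```

>>> arm_command(moves=[{"linear":[2,8,-8],"roll":-0.008},{"linear":[1,8,-12],"roll":0},{"linear":[0,6,-14],"roll":0},{"linear":[0,1,-12],"roll":0},{"linear":[0,0,-8],"roll":0},{"linear":[0,0,-3],"roll":0},{"linear":[0,0,0],"roll":0}])

```text
clock: 32.0
position: [0.6331, -0.1046, 0.183]
eef_rot: [0.454, 0.555, -0.518, -0.466]
force: [0.5, 0.3, -0.8]
opening: 0.009
```

```bash
python3 rel.py 0.650 -0.1085 0.183 98.5; python3 dr.py
```

```text
pos [ 0.6331 -0.1046  0.183 ] xbear 98.88 ydir [ 0.0216  0.0509 -0.9985] F [ 0.5  0.3 -0.8] op 0.8 t 32.0
shift mm [ -6.4   0.1 -16.1] roll 0.007
d= [1.75835671 1.11051991] 890
grey u [36.95033827 37.68085707 49.39082101] 705
```

>>> arm_command(moves=[{"linear":[-5,0,-6],"roll":0.005},{"linear":[-1,0,-5],"roll":0},{"linear":[0,0,-2],"roll":0},{"linear":[0,0,0],"roll":0}])

```text
clock: 32.38
position: [0.647, -0.1093, 0.1842]
eef_rot: [0.456, 0.554, -0.517, -0.467]
force: [0.7, 0.4, 0.2]
opening: 0.008
```

```bash
python3 rel.py 0.656 -0.1075 0.183 98.5; python3 dr.py
```

```text
pos [ 0.647  -0.1093  0.1842] xbear 98.54 ydir [ 0.0224  0.0513 -0.9984] F [0.7 0.4 0.2] op 0.7 t 32.3833
shift mm [ 0.4  1.5 -9.1] roll 0.001
d= [1.7651884  1.12906003] 888
grey u [36.88154808 37.65543352 48.94067103] 702
```

>>> arm_command(moves=[{"linear":[0,0,-4],"roll":0},{"linear":[0,0,-2],"roll":0},{"linear":[0,0,0],"roll":0}])

```text
clock: 32.68
position: [0.6529, -0.1089, 0.1846]
eef_rot: [0.456, 0.554, -0.516, -0.468]
force: [0.3, -0.6, 0.0]
opening: 0.003
```

>>> arm_command(moves=[{"linear":[0,0,-2],"roll":0}])

```text
clock: 32.77
position: [0.6547, -0.1087, 0.1847]
eef_rot: [0.456, 0.554, -0.516, -0.468]
force: [0.3, -0.1, -0.1]
opening: 0.004
```

>>> arm_command(moves=[{"linear":[0,0,-2],"roll":0}])

```text
clock: 32.85
position: [0.6565, -0.1084, 0.1847]
eef_rot: [0.456, 0.554, -0.516, -0.468]
force: [-1.5, 1.0, 1.2]
opening: 0.007
```

```bash
python3 rel.py 0.656 -0.1075 0.183 98.5; python3 dr.py
```

```text
pos [ 0.6565 -0.1084  0.1847] xbear 98.46 ydir [ 0.0214  0.0516 -0.9984] F [-1.5  1.   1.2] op 0.6 t 32.85
shift mm [0.9 1.7 0.4] roll -0.001
d= [0.94671955 0.29588759] 876
grey u [36.9134596  37.71563798 49.73414032] 710
```

d is falling past the earlier limit. I'll continue in small steps until the force rises.

>>> arm_command(moves=[{"linear":[0,0,-2],"roll":0}])

```text
clock: 32.98
position: [0.6584, -0.108, 0.1846]
eef_rot: [0.455, 0.554, -0.517, -0.468]
force: [-8.9, -1.3, 4.7]
opening: 0.004
```

>>> arm_command(moves=[{"linear":[0,0,-2],"roll":0}])

```text
clock: 33.07
position: [0.6584, -0.108, 0.1846]
eef_rot: [0.454, 0.553, -0.517, -0.47]
force: [-12.3, 0.3, 8.3]
opening: 0.005
```

```bash
python3 rel.py 0.656 -0.1075 0.183 98.5; python3 dr.py
```

```text
pos [ 0.6584 -0.108   0.1846] xbear 98.44 ydir [ 0.0159  0.0522 -0.9985] F [-12.3   0.3   8.3] op 0.5 t 33.0667
shift mm [0.8 1.6 2.3] roll -0.001
d= [-0.7457747  -1.38816217] 874
grey u [36.89514729 37.70009206 49.396992  ] 701
```

>>> arm_command(moves=[{"linear":[0,0,6],"roll":0},{"linear":[0,0,14],"roll":0},{"linear":[0,0,20],"roll":0},{"linear":[0,0,25],"roll":0},{"linear":[0,-10,20],"roll":0},{"linear":[0,-25,5],"roll":0},{"linear":[0,-25,0],"roll":0},{"linear":[0,0,0],"roll":0}])

```text
clock: 33.78
position: [0.5628, -0.125, 0.2419]
eef_rot: [0.454, 0.552, -0.518, -0.47]
force: [0.4, -0.9, -1.3]
opening: 0.003
```

```bash
python3 rel.py 0.54 -0.12 0.25 98.5; python3 dr.py; python3 - <<'E'
from h import *
a,_=cloud('side'); b,_=cloud('scene')
save('fin',np.vstack([cv2.resize(a[100:400,180:640],(460,300)),cv2.resize(b[120:360,80:500],(460,263))]))
E
```

```text
pos [ 0.5628 -0.125   0.2419] xbear 98.43 ydir [ 0.015   0.0521 -0.9985] F [ 0.4 -0.9 -1.3] op 0.2 t 33.7833
shift mm [ 8.6 -8.1 21.6] roll -0.001
d= [-0.70494627 -1.39079755] 868
grey u [36.89362886 37.59924124 49.35116184] 698
```

View pics/fin.png

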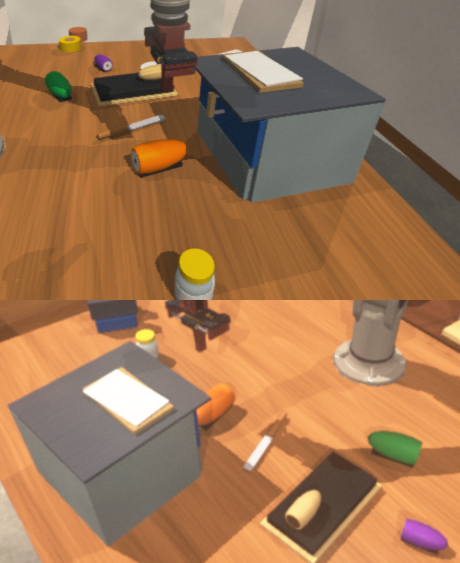

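The drawer is shut with its face flush. The wooden forepart, jar and rasp look undisturbed, and the gripper is clear of everything. I'm handing the job in.

```bash
python3 -c "
from rig import ctrl
print(ctrl.sign_off())"
```

```text
the job is handed in; nothing more can be done
None
```

The job is done and handed in at about 34 s of the 72 s allowed. I pulled the drawer open to about 0.22 m by its pull, set the green forepart inside, let go, and pushed the drawer shut.

**Forepart:** It was lowered until first contact with the drawer floor (about 5 N), the grip was eased to 3 N, then opened. Seen from above afterwards, its top was at 0.170 m against 0.169 m expected for resting on its sole. I could not see it again once the drawer was shut.

**Shutting:** The moves allow no deliberate tilt of the tool. My first push stopped about 2 mm short, probably with the finger against the overhanging top. I worked the tool through a few free-air moves until its own drift tilted the fingertips about 1.6 degrees towards the drawer, and pushed again. That push ended at a firm stop at about 12 N.

**Last checks:**
- **Drawer:** The side camera puts the drawer between -0.7 and -1.4 mm, meaning shut within calibration error. Its face is level with the cabinet's lower panel, and this did not change after I backed off.
- **Other objects:** The wooden forepart, jar and rasp look unmoved in the last picture. I judged that by eye and did not measure their positions.
- **Robot:** The gripper was clear of everything. While moving in free air, joint 4 came to 0.242 rad, against its limit of 0.24. I backed off at once and saw no reading past the limit.

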